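# Load the vial carrier and press its label holder home

### The arm

A 6-joint arm with a two-finger parallel gripper is mounted at the origin on a cart in front of the work surface, level with it; the furniture and walls round the work are solid. World frame = base frame: x ahead of the robot, y to its left, z up, the work surface at z = 0. Lengths are in m, angles in degrees, forces in N, time in s.
With the tool pointing down it reaches from about 0.3 to 0.75 m from the base axis. Payload 8.5 kg.
Tool frame: the origin (TCP) lies midway between the tips of the shut fingers; the grasp point (between the pads) lies 19 mm behind it (env.pinch_z is the z of the grasp point in the tool frame, in m); z points along the fingers, y is the line along which they close (so a half turn about z gives the same grasp; the last joint's range is limited). The gripper opens to 85 mm and grips with 20 to 120 N. Pads are 22 mm wide; open, the fingers measure 114 mm over their backs; the gripper's body (76 mm by 85 mm) begins 54 mm behind the grasp point. The pads swing forward as they close: fully open they stand 13 mm farther back than shut.
Start: joints at [-78.799, 21.807, 74.336, -0, 83.858, -12.336], TCP at [0.22, -0.504, 0.231] pointing down, gripper open.
Joint ranges: [-178.18, 178.18], [-50.72, 133.34], [12.68, 142.11], [-81.47, 261.47], [9.98, 163.14], [-165.26, 165.26]. Speed limits (degrees/s): [136.94, 136.94, 180, 180, 180, 180].

### API

Orientations are given as a 3x3 rotation matrix whose columns are the frame's x, y, z axes.
In Python, from rig import env gives the robot as it stands.
- The arm moves only by the tool arm_command, never from a script. Its argument "deltas" is a list of rows, each an object of numbers: "rx", "ry", "rz": the turn, a rotation vector about the tool's x, y, z in rad; "dx", "dy", "dz": the shift along the tool's x, y, z in m; "fingers": the finger opening in m, from 0 to 0.0854. In form: [{"rx": .., "ry": .., "rz": .., "dx": .., "dy": .., "dz": .., "fingers": ..}, ...]. A call has 1 to 12 rows; each row shifts and turns the commanded pose from where the row before left it, along the tool's axes as they then stand; what a row does not reach is not made up. A row lasts 1/10 s, in which the tool goes at most 50 mm and 8.59 degrees, less where a joint would pass 70% of its speed; a pose out of reach is approached as far as the arm can. A call is refused whole if a number of a shift passes 0.05 or a number of a turn 0.15, either way. A call with a gripper value outside its range is refused whole. The fingers move at their own pace and stop on an object; "squeeze" is the grip in N (left out, the last holds). Time passes only in rows, so rows that do not move let the fingers close. It gives the time, the measured TCP pose, the force, the opening and the grip force at its end, in the units of the state.
- env.observe(): the state, without advancing time (a new reading comes with each control period).
- env.get_image(name): name is "scene" or "top" or "wrist"; returns a dict with "color" (384x512x3 uint8, blue, green, red), "camera_matrix" (3x3 intrinsics, pixels), "eye" and "orientation" of the camera in the world. Camera axes: x right, y up, looking along -z (the intrinsics and any distortion apply to the point x, -y, -z); pixel columns grow to the right and rows downward; lengths in m; the calibration is good to about 2 mm. The wrist camera is an equidistant fisheye: a pixel r from the principal point sees the ray r / f radians off the axis. A picture is of the moment at which its call begins. There is no depth.
- env.close_job(): hands the job in; it is judged then, once.
Trained networks look in a picture, given as the dict that the camera call returned (one of the last four; its "shot" number tells which), for a name from the list of things; names that differ only in an ending like _2 or _b are one class to them, and where a whole thing is asked for, a point or a joint stands for the part that bears it (a point fixed in the world has none). Each returns a list of dicts, best first, with "p" (0 to 1); they miss things now and then, are a little off and sometimes report something else, mostly with a low value. They report only what shows in the picture. A call takes as long as a camera call.
- env.look_for(query, picture): "box" ([left, top, right, bottom] in pixels, round what is visible of it).
- env.tip_of(query, picture): "location" ([column, row] in pixels: a listed point, or the origin of a listed thing).
The state is a dict: "time_s": time; "q": joint angles; "qvel": joint speeds; "joint_efforts": joint torques, N m; "position": TCP position; "tool_rot": TCP orientation; "ft_force": force on the tool from outside, world axes, zero at the start; "wrist_torque": the same for the moment, N m; "grip_width": finger opening in m; "gripper_force": force on a finger pad.
Only numpy, scipy, OpenCV 4.12 (cv2) and the standard library are available. Lean on these libraries where they do the work, as an engineer would, in place of code of your own. Each camera call takes 0.05 s, during which the arm holds its last target. There are 200 camera calls.

### The job

Stand the two loose sample vials upright in free wells of the vial carrier, one per well, right down on the well floor; leave the two vials already in it in their wells and do not disturb the things lying around. Then push the label holder, tongue first and with its upright frame towards the front, in under the sprung lip of the rail on the carrier's front edge, against the sprung ejector bar, until its frame is fully home against the rail. Finish while still holding it pressed home there, because I will tighten the locking screw and the ejector would push it out again if you let go.

Things in the scene. Friction and masses are not known exactly. Their poses are not given: they have to be found in the camera images.
- carrier: Vial carrier, fixed to the worktop. Origin: on the underside of its base plate (x -91 to +85, y +-96, 6 mm thick); x points from its front (label rail) to its back, z up. On the plate a white block, 104 x 160 mm, centre x = +25 mm, top z = 40 mm, with 2 rows of 3 wells. Along the front, the label rail: front plane x = -71 mm, 40 mm deep, up to z = 20 mm
- well0 (a point): Centre of the floor of a well, front row, left (y = +52 mm of carrier). Floor 16 mm above the worktop; well 27 mm in diameter, 24 mm deep, mouth at 40 mm above the worktop. Wells are 52 mm apart in both directions. Free at the start.
- well1 (a point): Centre of the floor of a well, front row, middle (y = +0 mm of carrier). Floor 16 mm above the worktop; well 27 mm in diameter, 24 mm deep, mouth at 40 mm above the worktop. Wells are 52 mm apart in both directions. Free at the start.
- well2 (a point): Centre of the floor of a well, front row, right (y = -52 mm of carrier). Floor 16 mm above the worktop; well 27 mm in diameter, 24 mm deep, mouth at 40 mm above the worktop. Wells are 52 mm apart in both directions. Free at the start.
- well3 (a point): Centre of the floor of a well, back row, left (y = +52 mm of carrier). Floor 16 mm above the worktop; well 27 mm in diameter, 24 mm deep, mouth at 40 mm above the worktop. Wells are 52 mm apart in both directions. Taken by a vial.
- well4 (a point): Centre of the floor of a well, back row, middle (y = +0 mm of carrier). Floor 16 mm above the worktop; well 27 mm in diameter, 24 mm deep, mouth at 40 mm above the worktop. Wells are 52 mm apart in both directions. Taken by a vial.
- well5 (a point): Centre of the floor of a well, back row, right (y = -52 mm of carrier). Floor 16 mm above the worktop; well 27 mm in diameter, 24 mm deep, mouth at 40 mm above the worktop. Wells are 52 mm apart in both directions. Free at the start.
- rail (a point): Middle of the rail's front plane at the plate top (carrier x = -71, z = 6 mm). Behind it the channel for the tongue, between two cheeks 14 mm high, inner faces at y = +-28 mm. In it the steel lip, front edge curled up to about 9 mm above the plate, lowest line about 2.5 mm above it. A thumbscrew sticks out at the right cheek. The white block begins 44 mm behind
- home (a point): Point on the carrier's base plate top (6 mm above the worktop), 75 mm in front of the carrier's origin, where the label holder's origin is when the holder is fully home; axes as the carrier's. The holder goes in along +x
- lip (a joint): Sprung lip of the label rail, hinged at its back, across the channel; rad, 0 at rest (down), grows as its front edge is lifted. The tongue pushed under it lifts it to about 0.07 to 0.09. Presses down with about 2 N
- ejector (a joint): Sprung ejector bar at the back of the rail channel, m; 0 at rest, grows as the tongue pushes it back (to carrier +x). With the holder fully home it is 0.004 and pushes back with about 9 N (3 N at first touch); with friction, pushing home takes 10 to 20 N
- holder: Label holder: upright card frame 70 wide (y) x 58 high x 8 mm thick (x), blank card towards -x, on a flat steel tongue 4 mm thick, 52 wide, corners rounded, from the frame's back (x = +4 mm) to x = +34 mm. Origin: centre of the frame's underside; x along the tongue, z up. 90 g, stands by itself. Home: frame's back touches the rail's cheeks. Grip the frame's upper half, clear of the rail
- vial_a: Loose sample vial with white screw cap, standing on the worktop; 24 mm in diameter, 54 mm high, 30 g; origin: centre of its underside, z up
- vial_b: Second loose sample vial, the same size and cap; origin: centre of its underside, z up
- rack_vial_a: Vial of the same size that already stands in the carrier's back left well; origin: centre of its underside
- rack_vial_b: Vial of the same size that already stands in the carrier's back middle well; origin: centre of its underside
- petri: Petri dish, 60 mm in diameter, 14 mm high, bystander; origin: centre of its underside
- tape: Roll of tape, 96 mm in diameter, 25 mm high, bystander; origin: centre of its underside
- eyepiece: Black spare eyepiece, 31 mm in diameter, 44 mm high, bystander; origin: centre of its underside
- coverbox: Small cover glass box, 29 x 29 x 15 mm, bystander; origin: centre of its underside

How it is judged:
By the outcome, as a careful person would: the job done as asked, in the order asked, and still so for the second after the job is handed in, while the arm keeps its last pose, push and grip.
It also fails if it takes over 64 s, if anything falls off the work surface, if the arm or the gripper's body presses on something with over 40 N, if the wrist force passes 120 N, or if a joint passes its speed limit or range.

## Working session

There is one attempt and no reset: what is moved stays moved. The work goes in short steps, Python scripts to look and compute and a tool call to move; the robot and the scene stay as the last step left them, time stands still between calls to the robot, and variables do not carry over. Pictures are saved under pics/ and viewed, at most 10 in all, crops included, and the job is handed in when it is done.

Besides the shell and the picture viewer there is one more tool, called after ">>>" as name([rows], argument=value, ...), one row to a line, values as JSON. arm_command: Moves the arm, as the interface text tells. Its arguments: {"type":"object","properties":{"deltas":{"type":"array"},"squeeze":{"type":"number"}},"required":["deltas"]}

```bash
mkdir -p pics; ls; cat > h.py <<'E'
import numpy as np, cv2
from rig import env
np.set_printoptions(precision=4,suppress=True)
def ray(im,px,wrist=False):
    K=np.array(im["camera_matrix"]);u,v=px
    x=(u-K[0,2])/K[0,0];y=(v-K[1,2])/K[1,1]
    if wrist:
        r=np.hypot(x,y);s=np.sin(r)/r if r>1e-9 else 1;d=np.array([x*s,y*s,np.cos(r)])
    else: d=np.array([x,y,1.])
    d=d*[1,-1,-1]
    d=np.array(im["orientation"])@d
    return np.array(im["eye"]),d/np.linalg.norm(d)
def atz(im,px,z,wrist=False):
    e,d=ray(im,px,wrist);return e+d*(z-e[2])/d[2]
def proj(im,P,wrist=False):
    K=np.array(im["camera_matrix"]);c=np.array(im["orientation"]).T@(np.array(P)-np.array(im["eye"]))
    c=c*[1,-1,-1]
    if wrist:
        r=np.hypot(c[0],c[1]);t=np.arctan2(r,c[2]);x,y=c[0]/r*t,c[1]/r*t
    else: x,y=c[0]/c[2],c[1]/c[2]
    return np.array([x*K[0,0]+K[0,2],y*K[1,1]+K[1,2]])
E
cat > a.py <<'E'
from h import *
ims={n:env.get_image(n) for n in("scene","top","wrist")}
print({k:(np.array(v["eye"]),np.array(v["camera_matrix"])[0,0]) for k,v in ims.items()})
zs={"well0":.016,"well1":.016,"well2":.016,"well3":.016,"well4":.016,"well5":.016,"rail":.006,"home":.006}
for n in["carrier","rail","home","well0","well1","well2","well5","holder","vial_a","rack_vial_a","petri","tape","eyepiece","coverbox"]:
  for c in("top","scene"):
    for d in env.tip_of(n,ims[c])[:4]:
      if d["p"]>.2: print(n,c,round(d["p"],2),np.array(d["location"]),atz(ims[c],d["location"],zs.get(n,0))[:2])
for d in env.look_for("vial_a",ims["top"]): print(d)
print(env.observe())
cv2.imwrite("pics/a.png",np.hstack([ims["top"]["color"]]));cv2.imwrite("pics/b.png",ims["scene"]["color"])
E
python3 a.py
```

```text
pics
{'scene': (array([0.034 , 0.8771, 0.5776]), np.float64(423.7046818887815)), 'top': (array([0.4633, 0.0567, 1.6013]), np.float64(476.2472127527294)), 'wrist': (array([ 0.2856, -0.4757,  0.3745]), np.float64(297.3186396354542))}
carrier top 0.69 [298.4 188.4] [ 0.5941 -0.0525]
carrier scene 0.68 [277.8 192.2] [ 0.5858 -0.0328]
rail top 0.72 [303.2 207. ] [ 0.5307 -0.0661]
rail scene 0.76 [302.5 191. ] [ 0.5238 -0.0653]
home top 0.97 [303.4 208.3] [ 0.5263 -0.0666]
home scene 0.84 [301.  187.9] [ 0.5363 -0.0796]
well0 top 0.98 [314.  185.1] [ 0.6024 -0.1038]
well0 top 0.96 [294.4 172.5] [ 0.6466 -0.0398]
well0 top 0.93 [300.9 188.4] [ 0.5926 -0.0598]
well0 top 0.74 [307.6 169.1] [ 0.6568 -0.0844]
well0 scene 0.92 [258.4 179.3] [ 0.6607 -0.0465]
well0 scene 0.84 [277.3 181.3] [ 0.6062 -0.0638]
well0 scene 0.83 [251.4 188.1] [0.6472 0.0099]
well0 scene 0.79 [270.5 176.1] [ 0.6413 -0.0827]
well1 top 0.98 [314.  185.1] [ 0.6024 -0.1038]
well1 top 0.96 [294.4 172.5] [ 0.6466 -0.0398]
well1 top 0.93 [300.9 188.4] [ 0.5926 -0.0598]
well1 top 0.74 [307.6 169.1] [ 0.6568 -0.0844]
well1 scen
[... 2049 characters left out ...]
.37 [276.7 183.8] [ 0.6156 -0.0758]
{'box': [236.0, 230.0, 239.4, 238.2], 'p': 0.6}
{'box': [165.0, 196.1, 176.6, 205.4], 'p': 0.19}
{'time_s': 1.6, 'q': array([-78.7992,  21.8061,  74.3328,  -0.0023,  83.8592, -12.3368]), 'qvel': array([0.0136, 0.029 , 0.0397, 0.0168, 0.0504, 0.0508]), 'joint_efforts': array([ -0.0004, -44.8326, -23.1462,  -0.0002,   0.0006,   0.    ]), 'position': array([ 0.2196, -0.5042,  0.2313]), 'tool_rot': array([[ 0.9168,  0.3994, -0.    ],
       [ 0.3994, -0.9168, -0.    ],
       [-0.    ,  0.    , -1.    ]]), 'ft_force': array([ 0.4183,  0.0646, -0.2005]), 'wrist_torque': array([-0.0282, -0.0026,  0.0304]), 'gripper_force': 0.0, 'grip_width': 0.08593326845947348}
```

View image.

```bash
python3 -c "
import cv2
a=cv2.imread('pics/a.png')[110:290,140:400];b=cv2.imread('pics/b.png')[130:330,150:410]
cv2.imwrite('pics/ab.png',cv2.vconcat([cv2.resize(a,(416,288),interpolation=3),cv2.resize(b,(416,300))]))
a=cv2.resize(a,(780,540),interpolation=3);cv2.imwrite('pics/a2.png',a)
b=cv2.resize(b,(780,600));cv2.imwrite('pics/b2.png',b)"
```

```text
(no output)
```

View pics/a2.png

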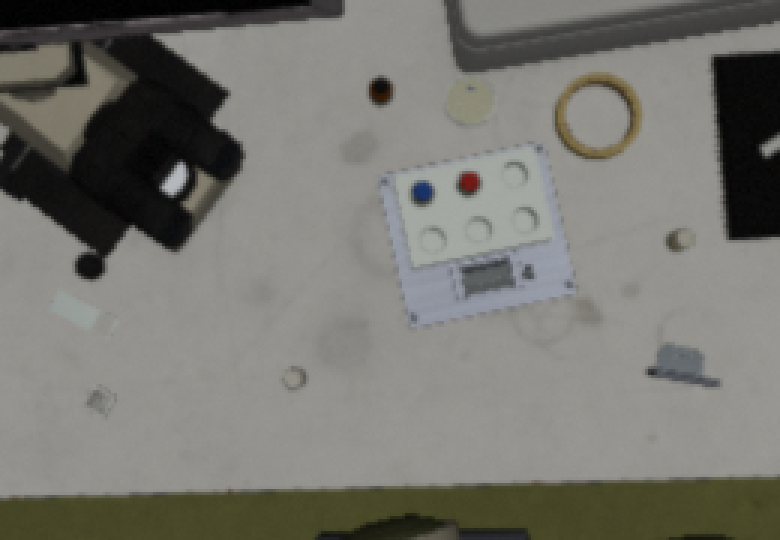

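View pics/b2.png

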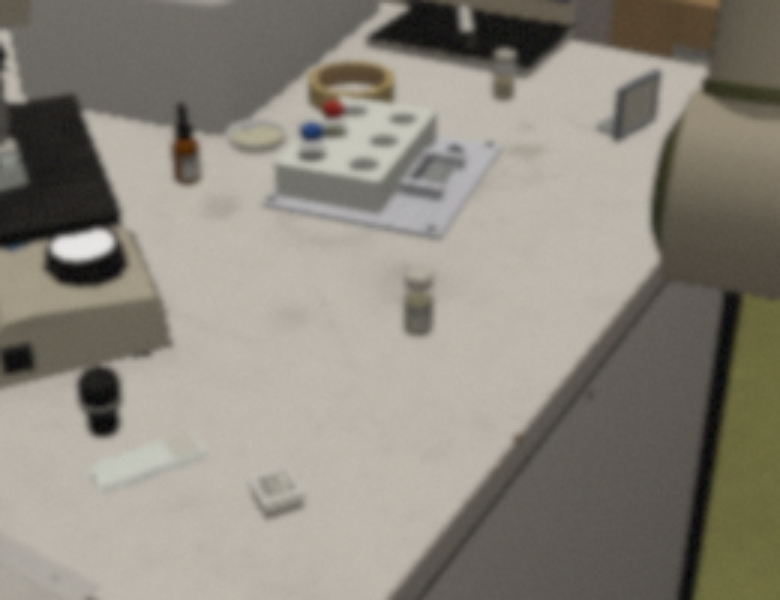

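The top view shows the carrier at about (0.6, -0.05), turned about +11°. Vial A's cap is at crop (686,238), vial B's cap at (293,377), and the holder's frame runs from (648,372) to (720,383) with its tongue up (+x). The scene view agrees. Next I'll move so the wrist camera sees the carrier, vial A and the holder.

>>> arm_command([
  {"dx":0.036,"dy":-0.02,"dz":0.003},
  {"dx":0.036,"dy":-0.02,"dz":0.003},
  {"dx":0.036,"dy":-0.02,"dz":0.003},
  {"dx":0.036,"dy":-0.02,"dz":0.003},
  {"dx":0.036,"dy":-0.02,"dz":0.003},
  {"dx":0.036,"dy":-0.02,"dz":0.003},
  {"dx":0.036,"dy":-0.02,"dz":0.003},
  {"dx":0.036,"dy":-0.02,"dz":0.003},
  {"dx":0.036,"dy":-0.02,"dz":0.003},
  {"dx":0.036,"dy":-0.02,"dz":0.003},
  {"rz":0.105},
  {"rz":0.105},
])

```text
invalid input
```

>>> arm_command([
  {"dx":0},
  {"dx":0},
  {"dx":0},
])

```text
invalid input
```

```bash
cat > b.py <<'E'
from h import *
import sys
im=env.get_image("wrist");im2=env.get_image("wrist")
print([k for k in im],np.array(im["eye"]),np.array(im["orientation"]))
zs={"well0":.016,"rail":.006,"home":.006,"rack_vial_a":.016}
for n in sys.argv[2:]:
  for d in env.tip_of(n,im)[:4]:
      if d["p"]>.2: print(n,round(d["p"],2),np.array(d["location"]),atz(im,d["location"],zs.get(n,0),1)[:2])
  if n in("vial_a","holder"):
    for d in env.look_for(n,im)[:3]: print("box",n,d)
cv2.imwrite(f"pics/{sys.argv[1]}.png",cv2.resize(im["color"],(768,576),interpolation=3))
import pickle;pickle.dump(dict(im),open(f"{sys.argv[1]}.pkl","wb"))
o=env.observe();print(o["time_s"],o["position"],o["tool_rot"],o["ft_force"])
E
python3 b.py w1 carrier rail home well0 holder vial_a rack_vial_a
```

```text
['color', 'camera_matrix', 'eye', 'orientation', 'shot'] [ 0.2857 -0.4758  0.375 ] [[ 0.3997  0.8794  0.2588]
 [-0.9167  0.3833  0.1131]
 [ 0.0002 -0.2825  0.9593]]
2.15 [ 0.2196 -0.5042  0.2313] [[ 0.9168  0.3994 -0.    ]
 [ 0.3994 -0.9168 -0.    ]
 [-0.      0.     -1.    ]] [-0.1019 -1.1034 -0.0476]
```

View pics/w1.png

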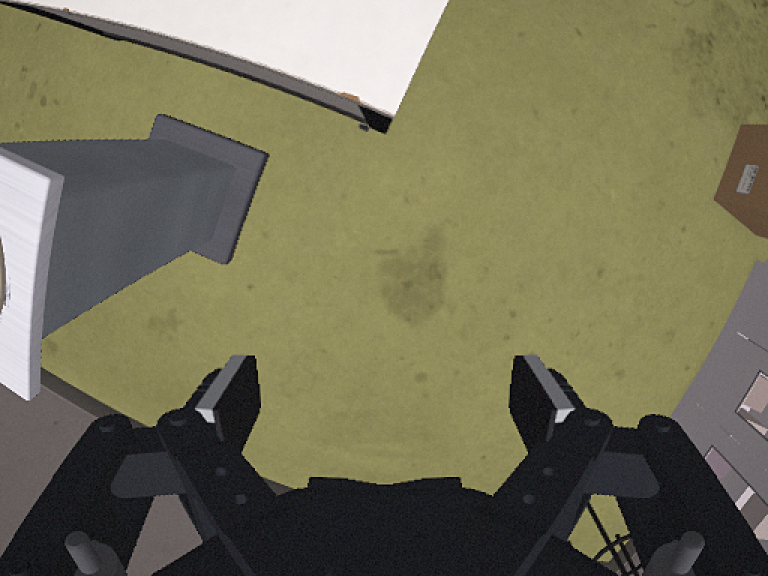

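The move was refused, so this picture only shows the floor and the open fingers from the start pose. I'll retry with every field filled in.

>>> arm_command([
  {"rx":0,"ry":0,"rz":0,"dx":0.036,"dy":-0.02,"dz":0.003,"fingers":0.085},
  {"rx":0,"ry":0,"rz":0,"dx":0.036,"dy":-0.02,"dz":0.003,"fingers":0.085},
  {"rx":0,"ry":0,"rz":0,"dx":0.036,"dy":-0.02,"dz":0.003,"fingers":0.085},
  {"rx":0,"ry":0,"rz":0,"dx":0.036,"dy":-0.02,"dz":0.003,"fingers":0.085},
  {"rx":0,"ry":0,"rz":0,"dx":0.036,"dy":-0.02,"dz":0.003,"fingers":0.085},
  {"rx":0,"ry":0,"rz":0,"dx":0.036,"dy":-0.02,"dz":0.003,"fingers":0.085},
  {"rx":0,"ry":0,"rz":0,"dx":0.036,"dy":-0.02,"dz":0.003,"fingers":0.085},
  {"rx":0,"ry":0,"rz":0,"dx":0.036,"dy":-0.02,"dz":0.003,"fingers":0.085},
  {"rx":0,"ry":0,"rz":0,"dx":0.036,"dy":-0.02,"dz":0.003,"fingers":0.085},
  {"rx":0,"ry":0,"rz":0,"dx":0.036,"dy":-0.02,"dz":0.003,"fingers":0.085},
  {"rx":0,"ry":0,"rz":0.105,"dx":0,"dy":0,"dz":0,"fingers":0.085},
  {"rx":0,"ry":0,"rz":0.105,"dx":0,"dy":0,"dz":0,"fingers":0.085},
])

```text
time_s: 3.35
position: [0.4704, -0.1759, 0.2012]
tool_rot: [[0.98, 0.198, -0.0], [0.198, -0.98, 0.0], [-0.0, -0.0, -1.0]]
ft_force: [-0.2, -0.1, -0.5]
grip_width: 0.0852
gripper_force: 0.0
```

>>> arm_command([
  {"rx":0,"ry":0,"rz":0,"dx":0,"dy":0,"dz":0,"fingers":0.085},
  {"rx":0,"ry":0,"rz":0,"dx":0,"dy":0,"dz":0,"fingers":0.085},
])

```text
time_s: 3.55
position: [0.4698, -0.1772, 0.2014]
tool_rot: [[0.979, 0.202, 0.0], [0.202, -0.979, -0.0], [0.0, 0.0, -1.0]]
ft_force: [-0.4, -0.4, 0.2]
grip_width: 0.0849
gripper_force: 0.0
```

```bash
python3 b.py w2 carrier rail home well0 holder vial_a rack_vial_a
```

```text
['color', 'camera_matrix', 'eye', 'orientation', 'shot'] [ 0.5403 -0.163   0.3451] [[ 0.2023  0.9395  0.2765]
 [-0.9793  0.194   0.0573]
 [ 0.0002 -0.2824  0.9593]]
carrier 0.8 [173.   42.8] [ 0.5948 -0.0527]
carrier 0.62 [172.1  97.2] [ 0.5301 -0.0646]
rail 0.58 [171.4  99.5] [ 0.5275 -0.066 ]
rail 0.41 [217.1  34.9] [ 0.6102 -0.1038]
home 0.85 [171.9  99.1] [ 0.528  -0.0665]
home 0.56 [127.4  40.6] [0.5914 0.0041]
well0 0.95 [219.3  33.2] [ 0.6104 -0.1075]
well0 0.75 [171.2  36.5] [ 0.5994 -0.0541]
well0 0.57 [129.2  37.4] [ 0.5939 -0.0023]
holder 0.62 [322.2 207.7] [ 0.4329 -0.2701]
box holder {'box': [295.7, 180.5, 360.1, 238.2], 'p': 0.59}
vial_a 0.96 [356.4  92.5] [ 0.5809 -0.2761]
vial_a 0.66 [ 25.7 142.8] [0.4408 0.16  ]
box vial_a {'box': [0.0, 137.1, 34.0, 157.7], 'p': 0.81}
box vial_a {'box': [347.5, 79.0, 382.8, 100.4], 'p': 0.76}
rack_vial_a 0.53 [324.1 207. ] [ 0.4392 -0.2672]
4.1 [ 0.4698 -0.1771  0.2013] [[ 0.9799  0.1995 -0.    ]
 [ 0.1995 -0.9799  0.    ]
 [-0.     -0.     -1.    ]] [-0.0937  0.0416  0.6905]
```

View pics/w2.png

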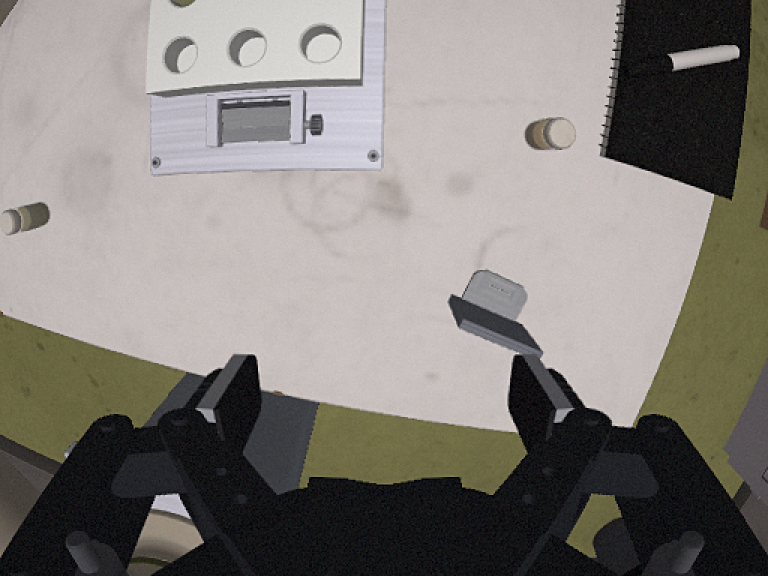

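The wrist view shows three front-row wells at (181,55), (248,47) and (321,43), in 768-wide pixels. Vial A's cap top is at (561,133), vial B at far left (10,222), and the holder at about (495,310). The thumbscrew is right of the rail.

```bash
cat > c.py <<'E'
from h import *
import pickle
from scipy.optimize import least_squares
im=pickle.load(open("w2.pkl","rb"));s=1/1.5
for n,p,z in[("well0",(181,55),.04),("well1",(248,47.5),.04),("well2",(321,43.5),.04),("pl",(152,174.5),.006),("pr",(383,168),.006),("bl",(147,93),.04),("br",(362,80),.04),("vialcap",(561,133),.054),("vialbcap",(9,222),.054),("tongueL",(480,271),.004),("frameTL",(450,296),.058),("frameTR",(541,356),.058),("frameBL",(465,303),.0),("railL",(206,145),.02),("railR",(303,143),.02)]:
  print(n,atz(im,(np.array(p)+.5)*s-.5,z,1)[:2])
W=[((181,55),(-1,52,40)),((248,47.5),(-1,0,40)),((321,43.5),(-1,-52,40)),((152,174.5),(-91,96,6)),((383,168),(-91,-96,6)),((147,93),(-27,80,40)),((362,80),(-27,-80,40))]
def f(v):
  c,sn=np.cos(v[2]),np.sin(v[2]);r=[]
  for p,(a,b,z) in W:
    r+=list(proj(im,(v[0]+(c*a-sn*b)/1e3,v[1]+(sn*a+c*b)/1e3,z/1e3),1)-((np.array(p)+.5)*s-.5))
  return np.array(r)
r=least_squares(f,[.595,-.05,.2]);print(r.x,np.degrees(r.x[2]));print(r.fun.reshape(-1,2))
E
python3 c.py
```

```text
well0 [ 0.5904 -0.003 ]
well1 [ 0.5999 -0.0542]
well2 [ 0.6091 -0.105 ]
pl [0.4951 0.0237]
pr [ 0.5306 -0.164 ]
bl [0.56 0.02]
br [ 0.5882 -0.1378]
vialcap [ 0.5839 -0.2759]
vialbcap [0.4444 0.1492]
tongueL [ 0.4672 -0.2566]
frameTL [ 0.4574 -0.2259]
frameTR [ 0.4255 -0.3059]
frameBL [ 0.4373 -0.2525]
railL [ 0.5258 -0.0283]
railR [ 0.5382 -0.1033]
[ 0.6011 -0.0538  0.1823] 10.442215124291213
[[-0.0346 -0.2945]
 [-0.0982 -0.2893]
 [ 0.2071 -0.3897]
 [-0.3394  0.656 ]
 [ 0.3362  1.4083]
 [ 0.0519 -0.0487]
 [-0.2579 -0.8816]]
```

>>> arm_command([
  {"rx":0,"ry":0,"rz":0,"dx":0.023,"dy":0.03,"dz":0.02,"fingers":0.085},
  {"rx":0,"ry":0,"rz":0,"dx":0.023,"dy":0.03,"dz":0.02,"fingers":0.085},
  {"rx":0,"ry":0,"rz":0,"dx":0.023,"dy":0.03,"dz":0.02,"fingers":0.07},
  {"rx":0,"ry":0,"rz":0,"dx":0.023,"dy":0.03,"dz":0.02,"fingers":0.07},
  {"rx":0,"ry":0,"rz":0.019,"dx":0,"dy":0,"dz":0,"fingers":0.07},
  {"rx":0,"ry":0,"rz":0,"dx":0,"dy":0,"dz":0,"fingers":0.07},
])

```text
time_s: 4.7
position: [0.5837, -0.2764, 0.1204]
tool_rot: [[0.984, 0.18, -0.001], [0.18, -0.984, 0.001], [-0.001, -0.001, -1.0]]
ft_force: [0.2, 0.3, -0.6]
grip_width: 0.0702
gripper_force: 0.0
```

```bash
python3 b.py w3 vial_a holder
```

```text
['color', 'camera_matrix', 'eye', 'orientation', 'shot'] [ 0.6548 -0.2639  0.264 ] [[ 0.1806  0.9431  0.2792]
 [-0.9836  0.1735  0.05  ]
 [-0.0013 -0.2836  0.9589]]
vial_a 0.86 [253.4 181.3] [ 0.5842 -0.274 ]
box vial_a {'box': [241.7, 173.1, 272.8, 214.9], 'p': 0.78}
box vial_a {'box': [0.0, 38.4, 134.2, 217.9], 'p': 0.6}
holder 0.77 [224.9 310.2] [ 0.4302 -0.2689]
holder 0.31 [  7.5 138.1] [0.5857 0.0185]
box holder {'box': [191.3, 282.9, 254.7, 326.2], 'p': 0.94}
5.0 [ 0.5838 -0.276   0.1225] [[ 0.9834  0.1813  0.0012]
 [ 0.1813 -0.9834 -0.0009]
 [ 0.001   0.0011 -1.    ]] [ 0.7806  0.5597 -0.9064]
```

View pics/w3.png

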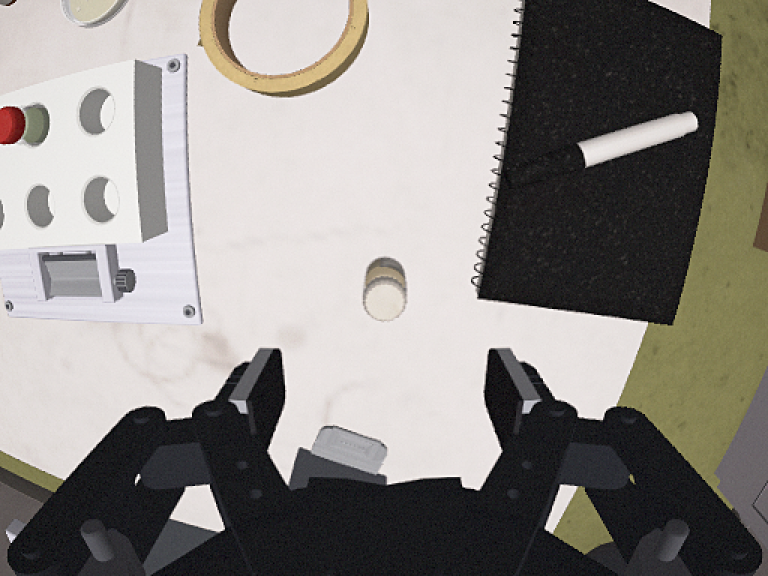

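Cap top is at (385,299) centred between the fingers; wells 2, 1 and 5 are at (101,200), (40,206) and (97,111).

```bash
cat > d.py <<'E'
from h import *
import pickle
from scipy.optimize import least_squares
def fit(obs,x0=[.6,-.054,.18]):
  def f(v):
    c,sn=np.cos(v[2]),np.sin(v[2]);r=[]
    for im,p,(a,b,z) in obs:
      r+=list(proj(im,(v[0]+(c*a-sn*b)/1e3,v[1]+(sn*a+c*b)/1e3,z/1e3),1)-((np.array(p)+.5)/1.5-.5))
    return np.array(r)
  r=least_squares(f,x0,loss="soft_l1");print(r.x,np.degrees(r.x[2]));print(f(r.x).reshape(-1,2));return r.x
E
python3 - <<'E'
from d import *
im=pickle.load(open("w3.pkl","rb"))
for p,z in[((385,299.5),.054),((101,200),.04),((40,206),.04),((97,111),.04)]: print(atz(im,(np.array(p)+.5)/1.5-.5,z,1)[:2])
fit([(im,(101,200),(-1,-52,40)),(im,(40,206),(-1,0,40)),(im,(97,111),(51,-52,40)),(im,(202,323),(-91,-96,6)),(im,(187,53),(85,-96,6)),(im,(134,60),(77,-80,40)),(im,(145,241),(-27,-80,40))])
E
```

```text
[ 0.5852 -0.2767]
[ 0.6091 -0.105 ]
[ 0.6    -0.0533]
[ 0.6605 -0.0958]
[ 0.6008 -0.0535  0.1829] 10.480098704658943
[[-0.1435 -0.2293]
 [ 0.2743  0.1793]
 [-0.4097  0.0474]
 [ 0.4277  1.8565]
 [-0.5193 -0.7273]
 [ 1.3501 -0.7047]
 [-0.8932  0.4596]]
```

>>> arm_command([
  {"rx":0,"ry":0,"rz":0,"dx":0,"dy":0,"dz":0.03,"fingers":0.07},
  {"rx":0,"ry":0,"rz":0,"dx":0,"dy":0,"dz":0.03,"fingers":0.07},
  {"rx":0,"ry":0,"rz":0,"dx":0,"dy":0,"dz":0.02,"fingers":0.07},
  {"rx":0,"ry":0,"rz":0,"dx":0,"dy":0,"dz":0.01,"fingers":0.06},
  {"rx":0,"ry":0,"rz":0,"dx":0,"dy":0,"dz":0,"fingers":0.04},
  {"rx":0,"ry":0,"rz":0,"dx":0,"dy":0,"dz":0,"fingers":0.01},
  {"rx":0,"ry":0,"rz":0,"dx":0,"dy":0,"dz":0,"fingers":0.01},
  {"rx":0,"ry":0,"rz":0,"dx":0,"dy":0,"dz":0,"fingers":0.01},
  {"rx":0,"ry":0,"rz":0,"dx":0,"dy":0,"dz":0,"fingers":0.01},
  {"rx":0,"ry":0,"rz":0,"dx":0,"dy":0,"dz":0,"fingers":0.01},
], squeeze=40)

```text
time_s: 6.0
position: [0.5845, -0.2767, 0.0329]
tool_rot: [[0.984, 0.181, 0.002], [0.181, -0.984, -0.002], [0.002, 0.002, -1.0]]
ft_force: [-0.6, 1.0, 6.2]
grip_width: 0.0221
gripper_force: 39.3
```

>>> arm_command([
  {"rx":0,"ry":0,"rz":0,"dx":0,"dy":0,"dz":-0.02,"fingers":0.01},
  {"rx":0,"ry":0,"rz":0,"dx":0,"dy":0,"dz":-0.045,"fingers":0.01},
  {"rx":0,"ry":0,"rz":0,"dx":0.013,"dy":-0.041,"dz":0,"fingers":0.01},
  {"rx":0,"ry":0,"rz":0,"dx":0.014,"dy":-0.041,"dz":0,"fingers":0.01},
  {"rx":0,"ry":0,"rz":0,"dx":0.014,"dy":-0.041,"dz":0,"fingers":0.01},
  {"rx":0,"ry":0,"rz":0,"dx":0.014,"dy":-0.041,"dz":0,"fingers":0.01},
  {"rx":0,"ry":0,"rz":0,"dx":0,"dy":0,"dz":0,"fingers":0.01},
  {"rx":0,"ry":0,"rz":0,"dx":0,"dy":0,"dz":0,"fingers":0.01},
])

```text
time_s: 6.8
position: [0.6085, -0.1046, 0.0967]
tool_rot: [[0.983, 0.183, 0.0], [0.183, -0.983, -0.001], [0.0, 0.001, -1.0]]
ft_force: [0.4, 0.8, -0.8]
grip_width: 0.0219
gripper_force: 39.3
```

```bash
python3 b.py w4 vial_a well0
```

```text
['color', 'camera_matrix', 'eye', 'orientation', 'shot'] [ 0.6792 -0.0917  0.2404] [[ 0.1829  0.9432  0.2772]
 [-0.9831  0.1753  0.0522]
 [ 0.0007 -0.2821  0.9594]]
vial_a 0.76 [ 24.6 278.5] [0.4397 0.161 ]
box vial_a {'box': [235.0, 205.2, 276.3, 279.6], 'p': 0.65}
box vial_a {'box': [0.0, 273.6, 35.6, 306.5], 'p': 0.65}
box vial_a {'box': [80.0, 85.1, 310.5, 280.3], 'p': 0.16}
well0 0.94 [182.2 129.4] [ 0.6505 -0.0395]
well0 0.9 [187.8 195.5] [ 0.5985 -0.0508]
well0 0.85 [129.  195.6] [0.5886 0.0005]
well0 0.79 [253.4 131.8] [ 0.6578 -0.0938]
7.05 [ 0.6082 -0.1064  0.0963] [[ 0.9838  0.1791  0.    ]
 [ 0.1791 -0.9838 -0.0001]
 [ 0.      0.0001 -1.    ]] [ 0.2832  1.3104 -0.5863]
```

View pics/w4.png

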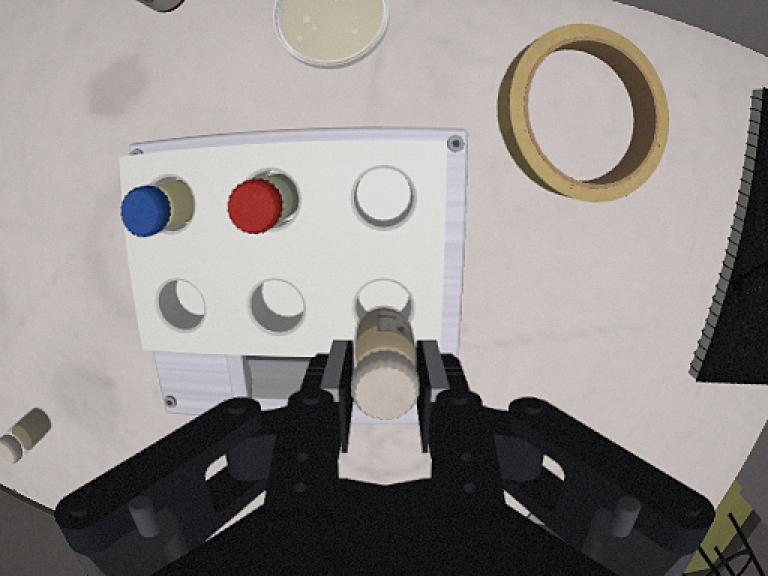

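Vial A is held upright, cap-top centre at about (387,386). Wells 0, 1 and 5 are at (182,304), (277,305) and (384,197), and well 2 is partly hidden at about (384,305).

```bash
python3 - <<'E'
from d import *
im=pickle.load(open("w4.pkl","rb"))
for p,z in[((387,386),.1175),((387,392),.1175),((182,304),.04),((277,305),.04),((384,197),.04)]: print(atz(im,(np.array(p)+.5)/1.5-.5,z,1)[:2])
w=fit([(im,(182,304),(-1,52,40)),(im,(277,305),(-1,0,40)),(im,(384,197),(51,-52,40))])
# predicted rim top/bottom of vial circles to overlay
img=cv2.imread("pics/w4.png")
def circ(c,r,z,col):
  P=[proj(im,(c[0]+r*np.cos(t),c[1]+r*np.sin(t),z),1) for t in np.linspace(0,6.28,40)]
  cv2.polylines(img,[np.int32(((np.array(P)+.5)*1.5-.5)*4)],True,col,1,cv2.LINE_AA,2)
o=np.array([.6085,-.106])
circ(o,.012,.1175,(0,0,255));circ(o,.012,.0635,(0,255,0))
c,s=np.cos(w[2]),np.sin(w[2])
for a,b in[(-1,52),(-1,0),(-1,-52),(51,-52)]:
  q=w[:2]+np.array([c*a-s*b,s*a+c*b])/1e3;print(a,b,q);circ(q,.0135,.04,(255,0,0))
cv2.imwrite("pics/w4o.png",cv2.resize(img[150:450,100:480],(760,600)))
E
```

```text
[ 0.6107 -0.1054]
[ 0.6085 -0.1058]
[ 0.5913 -0.0029]
[ 0.6008 -0.0534]
[ 0.6608 -0.0951]
[ 0.6015 -0.0533  0.1812] 10.383278788022917
[[-0.6399  0.0928]
 [ 0.0756  0.3716]
 [ 0.3605 -0.3447]]
-1 52 [ 0.5912 -0.0023]
-1 0 [ 0.6005 -0.0535]
-1 -52 [ 0.6099 -0.1046]
51 -52 [ 0.6611 -0.0953]
```

View pics/w4o.png

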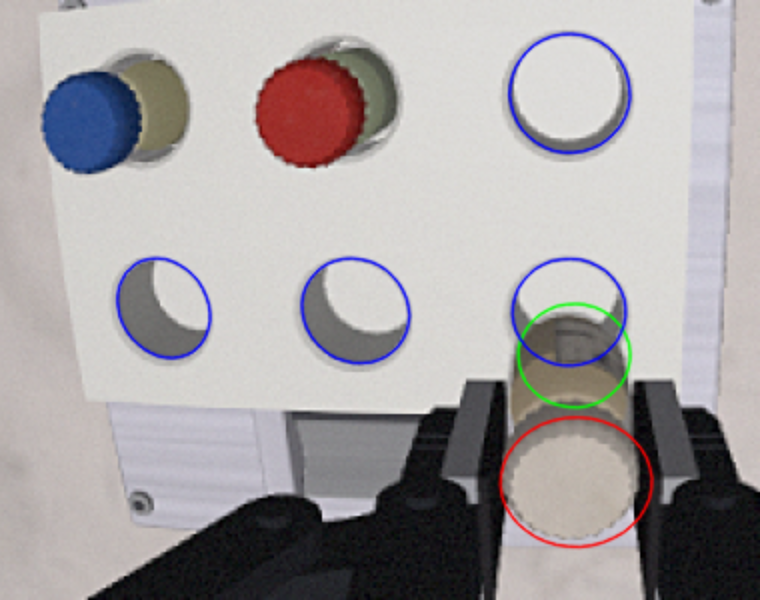

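>>> arm_command([
  {"rx":0,"ry":0,"rz":0,"dx":0.0013,"dy":0,"dz":0.01,"fingers":0.01},
  {"rx":0,"ry":0,"rz":0,"dx":0,"dy":0,"dz":0.01,"fingers":0.01},
  {"rx":0,"ry":0,"rz":0,"dx":0,"dy":0,"dz":0.003,"fingers":0.01},
  {"rx":0,"ry":0,"rz":0,"dx":0,"dy":0,"dz":0.002,"fingers":0.01},
  {"rx":0,"ry":0,"rz":0,"dx":0,"dy":0,"dz":0.002,"fingers":0.01},
  {"rx":0,"ry":0,"rz":0,"dx":0,"dy":0,"dz":0,"fingers":0.01},
])

```text
time_s: 7.65
position: [0.6096, -0.1048, 0.0692]
tool_rot: [[0.984, 0.181, -0.0], [0.181, -0.984, 0.0], [-0.0, -0.0, -1.0]]
ft_force: [0.1, 0.4, 0.1]
grip_width: 0.022
gripper_force: 39.3
```

No contact force, and the bottom should be about 4 mm inside the mouth.

>>> arm_command([
  {"rx":0,"ry":0,"rz":0,"dx":0,"dy":0,"dz":0.003,"fingers":0.01},
  {"rx":0,"ry":0,"rz":0,"dx":0,"dy":0,"dz":0.003,"fingers":0.01},
  {"rx":0,"ry":0,"rz":0,"dx":0,"dy":0,"dz":0.003,"fingers":0.01},
  {"rx":0,"ry":0,"rz":0,"dx":0,"dy":0,"dz":0.003,"fingers":0.01},
  {"rx":0,"ry":0,"rz":0,"dx":0,"dy":0,"dz":0,"fingers":0.01},
])

```text
time_s: 8.15
position: [0.6094, -0.1048, 0.0568]
tool_rot: [[0.984, 0.181, -0.001], [0.181, -0.984, 0.0], [-0.001, -0.001, -1.0]]
ft_force: [-0.3, 0.5, -0.3]
grip_width: 0.022
gripper_force: 39.3
```

>>> arm_command([
  {"rx":0,"ry":0,"rz":0,"dx":0,"dy":0,"dz":0.003,"fingers":0.01},
  {"rx":0,"ry":0,"rz":0,"dx":0,"dy":0,"dz":0.003,"fingers":0.01},
  {"rx":0,"ry":0,"rz":0,"dx":0,"dy":0,"dz":0.0015,"fingers":0.01},
  {"rx":0,"ry":0,"rz":0,"dx":0,"dy":0,"dz":0,"fingers":0.01},
])

```text
time_s: 8.55
position: [0.6095, -0.1048, 0.0495]
tool_rot: [[0.984, 0.181, -0.0], [0.181, -0.984, 0.0], [-0.0, -0.0, -1.0]]
ft_force: [0.2, 0.0, -0.5]
grip_width: 0.022
gripper_force: 39.3
```

>>> arm_command([
  {"rx":0,"ry":0,"rz":0,"dx":0,"dy":0,"dz":0.001,"fingers":0.01},
  {"rx":0,"ry":0,"rz":0,"dx":0,"dy":0,"dz":0.0005,"fingers":0.01},
  {"rx":0,"ry":0,"rz":0,"dx":0,"dy":0,"dz":0,"fingers":0.036},
  {"rx":0,"ry":0,"rz":0,"dx":0,"dy":0,"dz":0,"fingers":0.036},
  {"rx":0,"ry":0,"rz":0,"dx":0,"dy":0,"dz":0,"fingers":0.036},
  {"rx":0,"ry":0,"rz":0,"dx":0,"dy":0,"dz":-0.005,"fingers":0.036},
  {"rx":0,"ry":0,"rz":0,"dx":0,"dy":0,"dz":-0.01,"fingers":0.036},
  {"rx":0,"ry":0,"rz":0,"dx":0,"dy":0,"dz":-0.03,"fingers":0.036},
  {"rx":0,"ry":0,"rz":0,"dx":0,"dy":0,"dz":-0.04,"fingers":0.06},
  {"rx":0,"ry":0,"rz":0,"dx":0,"dy":0,"dz":0,"fingers":0.07},
])

```text
time_s: 9.55
position: [0.6119, -0.1056, 0.1397]
tool_rot: [[0.983, 0.181, 0.01], [0.181, -0.983, -0.004], [0.009, 0.006, -1.0]]
ft_force: [0.9, -0.3, 0.4]
grip_width: 0.0637
gripper_force: 0.0
```

```bash
python3 b.py w5 vial_a well0; python3 - <<'E'
from d import *
im=pickle.load(open("w5.pkl","rb"))
print(proj(im,(.6095,-.1048,.07),1),proj(im,(.6095,-.1048,.04),1))
cv2.imwrite("pics/w5c.png",cv2.resize(im["color"][120:320,60:340],(700,500)))
E
```

```text
['color', 'camera_matrix', 'eye', 'orientation', 'shot'] [ 0.6813 -0.0924  0.284 ] [[ 0.1813  0.9462  0.268 ]
 [-0.9834  0.1729  0.055 ]
 [ 0.0057 -0.2735  0.9619]]
vial_a 0.69 [252.4 189.1] [ 0.6008 -0.1051]
vial_a 0.66 [ 42.2 266.2] [0.4408 0.159 ]
vial_a 0.41 [142.1 130.9] [0.6404 0.0141]
box vial_a {'box': [240.5, 178.3, 270.1, 217.7], 'p': 0.76}
box vial_a {'box': [13.8, 260.4, 54.0, 292.3], 'p': 0.66}
well0 0.92 [198.6 185.6] [ 0.5995 -0.0537]
well0 0.88 [255.6 186.7] [ 0.6081 -0.107 ]
well0 0.83 [252.7 130.7] [ 0.6591 -0.0949]
well0 0.78 [193.8 130. ] [ 0.6508 -0.0419]
9.8 [ 0.6091 -0.1047  0.1324] [[ 0.9835  0.1807 -0.0019]
 [ 0.1807 -0.9835  0.0007]
 [-0.0017 -0.001  -1.    ]] [ 0.1675  0.3444 -0.3884]
[253.4316 203.5574] [253.5286 192.2708]
```

View pics/w5c.png

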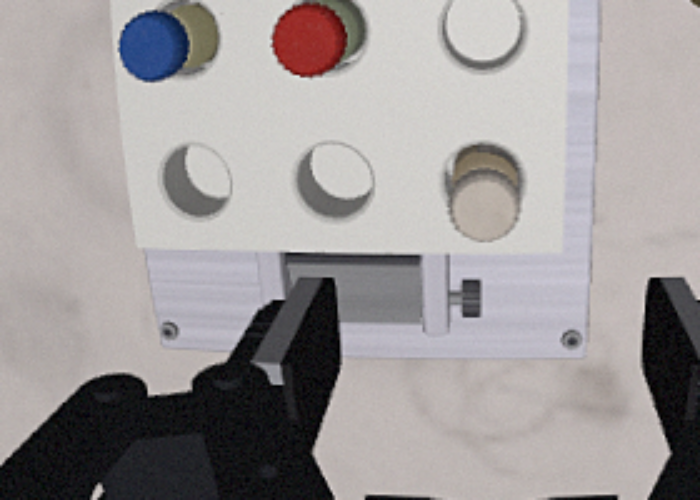

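Vial A stands in the right front well, its cap at (254,204) where a seated vial should be. Next is vial B.

>>> arm_command([
  {"rx":0,"ry":0,"rz":0,"dx":-0.017,"dy":-0.0413,"dz":0,"fingers":0.07},
  {"rx":0,"ry":0,"rz":0,"dx":-0.017,"dy":-0.0413,"dz":0,"fingers":0.07},
  {"rx":0,"ry":0,"rz":0,"dx":-0.017,"dy":-0.0413,"dz":0,"fingers":0.07},
  {"rx":0,"ry":0,"rz":0,"dx":-0.017,"dy":-0.0413,"dz":0,"fingers":0.07},
  {"rx":0,"ry":0,"rz":0,"dx":-0.017,"dy":-0.0413,"dz":0,"fingers":0.07},
  {"rx":0,"ry":0,"rz":0,"dx":-0.017,"dy":-0.0413,"dz":0.006,"fingers":0.07},
  {"rx":0,"ry":0,"rz":0,"dx":-0.0158,"dy":-0.0411,"dz":0.006,"fingers":0.07},
  {"rx":0,"ry":0,"rz":0,"dx":0,"dy":0,"dz":0,"fingers":0.07},
  {"rx":0,"ry":0,"rz":0,"dx":0,"dy":0,"dz":0,"fingers":0.07},
])

```text
time_s: 10.7
position: [0.4411, 0.1585, 0.1209]
tool_rot: [[0.983, 0.183, -0.001], [0.183, -0.983, -0.0], [-0.001, 0.0, -1.0]]
ft_force: [0.9, -0.6, 0.7]
grip_width: 0.0696
gripper_force: 0.0
```

```bash
cat >> b.py <<'E'
for d in env.look_for("vial_a",im)[:3]:
  l,t,r,b=d["box"];print("captop est",atz(im,((l+r)/2,b-12),.054,1)[:2])
E
python3 b.py w6 vial_a
```

```text
['color', 'camera_matrix', 'eye', 'orientation', 'shot'] [0.512  0.1713 0.2645] [[ 0.183   0.9428  0.2787]
 [-0.9831  0.1755  0.052 ]
 [ 0.0002 -0.2835  0.959 ]]
vial_a 0.92 [260.1 180.3] [0.4435 0.1548]
box vial_a {'box': [248.1, 171.9, 277.3, 211.6], 'p': 0.7}
10.9 [0.4422 0.1571 0.1212] [[ 0.9838  0.1792 -0.    ]
 [ 0.1792 -0.9838 -0.0001]
 [-0.      0.0001 -1.    ]] [ 0.2159 -0.4853 -0.1262]
captop est [0.4432 0.1534]
```

>>> arm_command([
  {"rx":0,"ry":0,"rz":0,"dx":0.003,"dy":0.0045,"dz":0.03,"fingers":0.07},
  {"rx":0,"ry":0,"rz":0,"dx":0,"dy":0,"dz":0.03,"fingers":0.07},
  {"rx":0,"ry":0,"rz":0,"dx":0,"dy":0,"dz":0.02,"fingers":0.07},
  {"rx":0,"ry":0,"rz":0,"dx":0,"dy":0,"dz":0.008,"fingers":0.06},
  {"rx":0,"ry":0,"rz":0,"dx":0,"dy":0,"dz":0,"fingers":0.04},
  {"rx":0,"ry":0,"rz":0,"dx":0,"dy":0,"dz":0,"fingers":0.01},
  {"rx":0,"ry":0,"rz":0,"dx":0,"dy":0,"dz":0,"fingers":0.01},
  {"rx":0,"ry":0,"rz":0,"dx":0,"dy":0,"dz":0,"fingers":0.01},
  {"rx":0,"ry":0,"rz":0,"dx":0,"dy":0,"dz":0,"fingers":0.01},
  {"rx":0,"ry":0,"rz":0,"dx":0,"dy":0,"dz":0,"fingers":0.01},
], squeeze=40)

```text
time_s: 11.95
position: [0.446, 0.1541, 0.0343]
tool_rot: [[0.983, 0.181, 0.003], [0.181, -0.983, 0.0], [0.002, 0.0, -1.0]]
ft_force: [0.1, -1.5, 6.9]
grip_width: 0.0218
gripper_force: 39.4
```

>>> arm_command([
  {"rx":0,"ry":0,"rz":0,"dx":0,"dy":0,"dz":-0.02,"fingers":0.01},
  {"rx":0,"ry":0,"rz":0,"dx":0,"dy":0,"dz":-0.045,"fingers":0.01},
  {"rx":0,"ry":0,"rz":0,"dx":0.0228,"dy":0.036,"dz":0,"fingers":0.01},
  {"rx":0,"ry":0,"rz":0,"dx":0.0228,"dy":0.036,"dz":0,"fingers":0.01},
  {"rx":0,"ry":0,"rz":0,"dx":0.0228,"dy":0.036,"dz":0,"fingers":0.01},
  {"rx":0,"ry":0,"rz":0,"dx":0.0228,"dy":0.036,"dz":0,"fingers":0.01},
  {"rx":0,"ry":0,"rz":0,"dx":0.0228,"dy":0.036,"dz":0,"fingers":0.01},
  {"rx":0,"ry":0,"rz":0,"dx":0,"dy":0,"dz":0,"fingers":0.01},
  {"rx":0,"ry":0,"rz":0,"dx":0,"dy":0,"dz":0,"fingers":0.01},
])

```text
time_s: 12.85
position: [0.5898, -0.0027, 0.0981]
tool_rot: [[0.984, 0.18, -0.001], [0.18, -0.984, 0.0], [-0.001, -0.0, -1.0]]
ft_force: [-1.2, 0.4, -0.4]
grip_width: 0.0217
gripper_force: 39.3
```

```bash
python3 b.py w7 vial_a well0; python3 - <<'E'
from d import *
a=pickle.load(open("w4.pkl","rb"))["color"];im=pickle.load(open("w7.pkl","rb"));b=im["color"]
# vial in hand: compare with w4 by template matching (camera rides on the tool)
t=a[232:282,236:282]
r=cv2.matchTemplate(b[215:300,220:300],t,cv2.TM_CCOEFF_NORMED);_,v,_,l=cv2.minMaxLoc(r);print("cap shift px",v,l[0]+220-236,l[1]+215-232)
print(proj(im,(.591,-.0025,.04),1))
cv2.imwrite("pics/w7c.png",cv2.vconcat([cv2.resize(x[175:295,140:340],(480*200*5//(4*200)*1,360)) [:300] for x in(a,b)]))
E
```

```text
['color', 'camera_matrix', 'eye', 'orientation', 'shot'] [0.6608 0.0098 0.2418] [[ 0.18    0.9434  0.2784]
 [-0.9837  0.1728  0.0506]
 [-0.0004 -0.283   0.9591]]
vial_a 0.97 [377.2 197.2] [ 0.6022 -0.1125]
vial_a 0.84 [255.2 221.2] [ 0.5608 -0.0076]
vial_a 0.58 [316.3 193.5] [ 0.5954 -0.055 ]
box vial_a {'box': [232.9, 205.9, 278.4, 281.6], 'p': 0.86}
box vial_a {'box': [373.0, 188.1, 421.5, 230.6], 'p': 0.6}
well0 0.94 [257.1 129.9] [0.6408 0.0055]
well0 0.94 [382.6 134. ] [ 0.6586 -0.0943]
well0 0.83 [320.  127.6] [ 0.652  -0.0416]
well0 0.71 [253.3 197.3] [ 0.5875 -0.0013]
13.1 [ 0.5894 -0.0014  0.0986] [[ 0.9833  0.1821 -0.    ]
 [ 0.1821 -0.9833  0.0001]
 [-0.     -0.0001 -1.    ]] [-0.4579 -1.1673  0.2263]
captop est [ 0.5449 -0.011 ]
captop est [ 0.6022 -0.107 ]
cap shift px 0.9617583155632019 0 3
[255.5566 203.4824]
```

View pics/w7c.png

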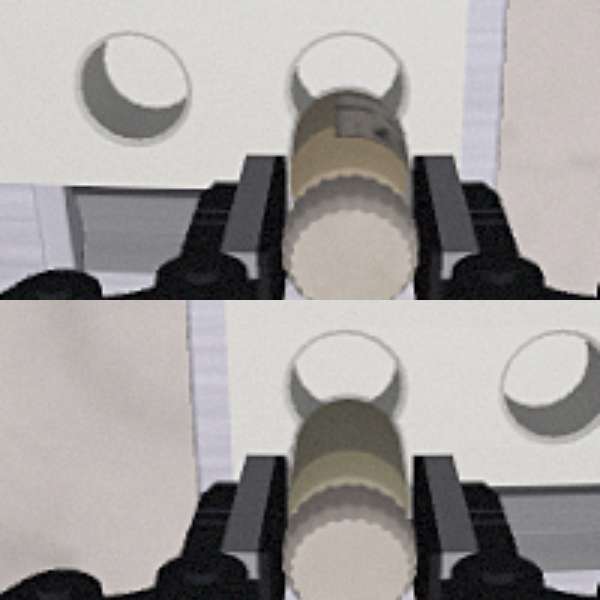

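The held vial matches the earlier one sideways but sits about 2 mm toward −x in the grip (crop row 98 against 88). The well appears in the same place, so I'll shift by +3.5 mm.

>>> arm_command([
  {"rx":0,"ry":0,"rz":0,"dx":0.0035,"dy":0,"dz":0.01,"fingers":0.01},
  {"rx":0,"ry":0,"rz":0,"dx":0,"dy":0,"dz":0.01,"fingers":0.01},
  {"rx":0,"ry":0,"rz":0,"dx":0,"dy":0,"dz":0.003,"fingers":0.01},
  {"rx":0,"ry":0,"rz":0,"dx":0,"dy":0,"dz":0.002,"fingers":0.01},
  {"rx":0,"ry":0,"rz":0,"dx":0,"dy":0,"dz":0.002,"fingers":0.01},
  {"rx":0,"ry":0,"rz":0,"dx":0,"dy":0,"dz":0.002,"fingers":0.01},
  {"rx":0,"ry":0,"rz":0,"dx":0,"dy":0,"dz":0,"fingers":0.01},
])

```text
time_s: 13.85
position: [0.5934, -0.0017, 0.0692]
tool_rot: [[0.984, 0.181, -0.0], [0.181, -0.984, 0.0], [-0.0, -0.0, -1.0]]
ft_force: [-0.1, 0.5, -0.4]
grip_width: 0.0222
gripper_force: 39.3
```

>>> arm_command([
  {"rx":0,"ry":0,"rz":0,"dx":0,"dy":0,"dz":0.003,"fingers":0.01},
  {"rx":0,"ry":0,"rz":0,"dx":0,"dy":0,"dz":0.003,"fingers":0.01},
  {"rx":0,"ry":0,"rz":0,"dx":0,"dy":0,"dz":0.003,"fingers":0.01},
  {"rx":0,"ry":0,"rz":0,"dx":0,"dy":0,"dz":0.003,"fingers":0.01},
  {"rx":0,"ry":0,"rz":0,"dx":0,"dy":0,"dz":0,"fingers":0.01},
])

```text
time_s: 14.35
position: [0.5932, -0.0017, 0.0568]
tool_rot: [[0.984, 0.181, -0.001], [0.181, -0.984, 0.0], [-0.001, -0.0, -1.0]]
ft_force: [-0.9, -0.7, -0.3]
grip_width: 0.0218
gripper_force: 39.3
```

>>> arm_command([
  {"rx":0,"ry":0,"rz":0,"dx":0,"dy":0,"dz":0.003,"fingers":0.01},
  {"rx":0,"ry":0,"rz":0,"dx":0,"dy":0,"dz":0.003,"fingers":0.01},
  {"rx":0,"ry":0,"rz":0,"dx":0,"dy":0,"dz":0.001,"fingers":0.01},
  {"rx":0,"ry":0,"rz":0,"dx":0,"dy":0,"dz":0,"fingers":0.01},
  {"rx":0,"ry":0,"rz":0,"dx":0,"dy":0,"dz":0,"fingers":0.036},
  {"rx":0,"ry":0,"rz":0,"dx":0,"dy":0,"dz":0,"fingers":0.036},
  {"rx":0,"ry":0,"rz":0,"dx":0,"dy":0,"dz":0,"fingers":0.036},
  {"rx":0,"ry":0,"rz":0,"dx":0,"dy":0,"dz":-0.005,"fingers":0.036},
  {"rx":0,"ry":0,"rz":0,"dx":0,"dy":0,"dz":-0.02,"fingers":0.036},
  {"rx":0,"ry":0,"rz":0,"dx":0,"dy":0,"dz":-0.04,"fingers":0.036},
  {"rx":0,"ry":0,"rz":0,"dx":0,"dy":0,"dz":-0.04,"fingers":0.04},
])

```text
time_s: 15.45
position: [0.5931, -0.0017, 0.1566]
tool_rot: [[0.984, 0.181, -0.001], [0.181, -0.984, 0.0], [-0.001, -0.0, -1.0]]
ft_force: [0.3, 0.7, 0.5]
grip_width: 0.0402
gripper_force: 0.0
```

```bash
python3 b.py w8 vial_a; python3 - <<'E'
from d import *
im=pickle.load(open("w8.pkl","rb"))
print(proj(im,(.5906,-.0025,.07),1),proj(im,(.5906,-.0025,.04),1))
im=pickle.load(open("w5.pkl","rb"))
print(proj(im,(.6095,-.1048,.07),1))
E
```

```text
['color', 'camera_matrix', 'eye', 'orientation', 'shot'] [0.664  0.011  0.3002] [[ 0.1811  0.9431  0.2789]
 [-0.9835  0.1738  0.051 ]
 [-0.0004 -0.2835  0.959 ]]
vial_a 0.8 [254.6 179.1] [ 0.5864 -0.0016]
vial_a 0.69 [309.2 128.9] [ 0.6486 -0.0467]
vial_a 0.56 [356.3 183.4] [ 0.6021 -0.1113]
vial_a 0.53 [306.5 177.9] [ 0.5977 -0.0551]
box vial_a {'box': [240.9, 172.7, 269.6, 208.4], 'p': 0.93}
box vial_a {'box': [352.6, 175.3, 387.9, 210.7], 'p': 0.9}
15.65 [ 0.5935 -0.0017  0.1562] [[ 0.9835  0.1808  0.0018]
 [ 0.1808 -0.9835 -0.0004]
 [ 0.0017  0.0007 -1.    ]] [-1.2353 -0.266  -1.1003]
captop est [ 0.5852 -0.0027]
captop est [ 0.6018 -0.1071]
[256.1332 196.1947] [256.1375 186.0263]
[253.4316 203.5574]
```

>>> arm_command([
  {"rx":0,"ry":0,"rz":0,"dx":-0.0296,"dy":0.0322,"dz":-0.006,"fingers":0.04},
  {"rx":0,"ry":0,"rz":0,"dx":-0.0296,"dy":0.0322,"dz":-0.006,"fingers":0.04},
  {"rx":0,"ry":0,"rz":0,"dx":-0.0296,"dy":0.0322,"dz":-0.006,"fingers":0.04},
  {"rx":0,"ry":0,"rz":0,"dx":-0.0296,"dy":0.0322,"dz":-0.006,"fingers":0.04},
  {"rx":0,"ry":0,"rz":0,"dx":-0.0296,"dy":0.0322,"dz":-0.006,"fingers":0.04},
  {"rx":0,"ry":0,"rz":0,"dx":-0.0296,"dy":0.0322,"dz":-0.006,"fingers":0.04},
  {"rx":0,"ry":0,"rz":0,"dx":-0.0296,"dy":0.0322,"dz":-0.006,"fingers":0.04},
  {"rx":0,"ry":0,"rz":-0.137,"dx":0,"dy":0,"dz":0,"fingers":0.05},
  {"rx":0,"ry":0,"rz":-0.137,"dx":0,"dy":0,"dz":0,"fingers":0.05},
  {"rx":0,"ry":0,"rz":-0.137,"dx":0,"dy":0,"dz":0,"fingers":0.05},
  {"rx":0,"ry":0,"rz":-0.137,"dx":0,"dy":0,"dz":0,"fingers":0.05},
  {"rx":0,"ry":0,"rz":-0.137,"dx":0,"dy":0,"dz":0,"fingers":0.05},
])

```text
time_s: 16.9
position: [0.4299, -0.2605, 0.1959]
tool_rot: [[0.643, 0.766, -0.002], [0.766, -0.643, 0.002], [0.0, -0.003, -1.0]]
ft_force: [-0.5, -0.1, -0.1]
grip_width: 0.0502
gripper_force: 0.0
```

>>> arm_command([
  {"rx":0,"ry":0,"rz":-0.137,"dx":0,"dy":0,"dz":0,"fingers":0.05},
  {"rx":0,"ry":0,"rz":-0.137,"dx":0,"dy":0,"dz":0,"fingers":0.05},
  {"rx":0,"ry":0,"rz":-0.137,"dx":0,"dy":0,"dz":0,"fingers":0.05},
  {"rx":0,"ry":0,"rz":-0.137,"dx":0,"dy":0,"dz":0,"fingers":0.05},
  {"rx":0,"ry":0,"rz":0,"dx":0,"dy":0,"dz":0,"fingers":0.05},
  {"rx":0,"ry":0,"rz":0,"dx":0,"dy":0,"dz":0,"fingers":0.05},
])

```text
time_s: 17.5
position: [0.4301, -0.2606, 0.1965]
tool_rot: [[0.159, 0.987, -0.001], [0.987, -0.159, 0.001], [0.001, -0.002, -1.0]]
ft_force: [-0.8, -0.0, -0.3]
grip_width: 0.0501
gripper_force: 0.0
```

```bash
python3 b.py w9 holder
```

```text
['color', 'camera_matrix', 'eye', 'orientation', 'shot'] [ 0.4418 -0.1901  0.3403] [[ 0.9873  0.152   0.0454]
 [-0.1586  0.9473  0.2783]
 [-0.0007 -0.282   0.9594]]
holder 0.62 [261.1 171.8] [ 0.4347 -0.2696]
box holder {'box': [254.2, 143.2, 288.4, 221.1], 'p': 0.73}
17.7 [ 0.4303 -0.2608  0.1971] [[ 0.157   0.9876 -0.0003]
 [ 0.9876 -0.157   0.0003]
 [ 0.0003 -0.0003 -1.    ]] [0.0301 0.0449 0.0773]
captop est [ 0.6055 -0.1071]
```

View pics/w9.png

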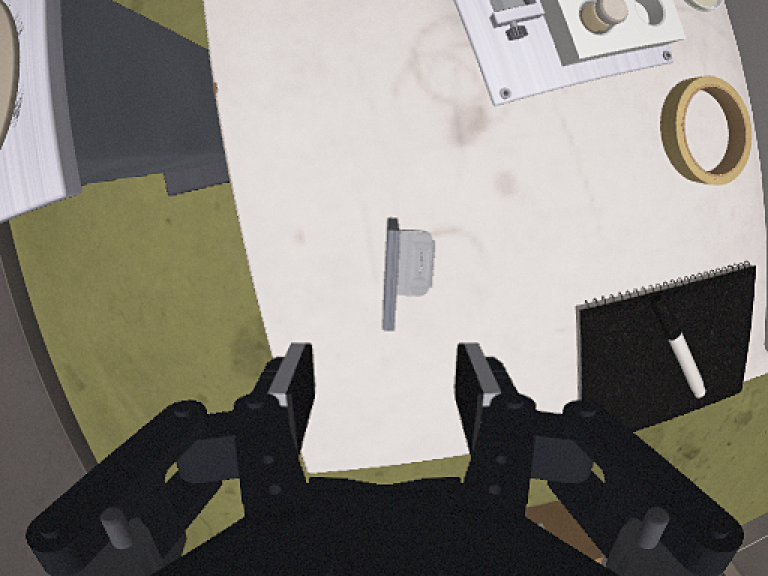

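Both vials are seated. This view shows the holder's frame strip running from (390,222) to (389,330), tongue to the right (+x). That was the 10th picture, so from here I measure numerically: I'll fit the holder model's silhouette.

```bash
cat > hold.py <<'E'
from d import *
from scipy.optimize import minimize
def hull(P,S,o):
  m=np.zeros(S,np.uint8);cv2.fillConvexPoly(m,cv2.convexHull(np.int32(np.round((np.array(P)-o)*4*16))),255,cv2.LINE_8,4);return m
def model(im,v,o,S,z0=0):
  c,s=np.cos(v[2]),np.sin(v[2]);m=np.zeros(S,np.uint8)
  for bx in[((-.004,.004),(-.035,.035),(0,.058)),((.004,.034),(-.026,.026),(0,.004))]:
    P=[proj(im,(v[0]+c*x-s*y,v[1]+s*x+c*y,z+z0),1) for x in bx[0] for y in bx[1] for z in bx[2]]
    if bx[0][1]>.03: # rounded corners ~6 mm
      r=.006;P=[proj(im,(v[0]+c*x-s*y,v[1]+s*x+c*y,z+z0),1) for z in bx[2] for x,y in[(.004,-.026),(.004,.026),(.034-r,.026),(.034-r,-.026),(.034,.026-r),(.034,-.026+r),(.034-.3*r,.026-.3*r),(.034-.3*r,-.026+.3*r)]]
    m|=hull(P,S,o)
  return m
if __name__=="__main__":
  im=pickle.load(open("w9.pkl","rb"));o=np.array([235,130]);c=im["color"][130:235,235:310].astype(int)
  bg=np.median(c.reshape(-1,3),0);print(bg)
  dif=cv2.resize(cv2.GaussianBlur(np.abs(c-bg).max(2).astype(np.float32),(0,0),.6),None,fx=4,fy=4,interpolation=cv2.INTER_LINEAR)
  for th in(25,35,50):
    m=(dif>th).astype(np.uint8)
    n,l,st,_=cv2.connectedComponentsWithStats(m);k=1+np.argmax(st[1:,4]);m=(l==k).astype(np.uint8)*255
    ys,xs=np.nonzero(m);print(th,"px box",xs.min()/4+235,xs.max()/4+235,ys.min()/4+130,ys.max()/4+130)
    # cv2.resize pixel centre offset: (i+.5)/4-.5
    f=lambda v:1-(lambda a:(np.count_nonzero(a&m)/np.count_nonzero(a|m)))(model(im,[v[0]/100,v[1]/100,v[2]/10],o-.375,m.shape))
    best=min((minimize(f,[43.3,-26.9,y0],method="Nelder-Mead",options=dict(initial_simplex=np.array([[43.3,-26.9,y0],[44,-26.9,y0],[43.3,-26,y0],[43.3,-26.9,y0+.6]]))) for y0 in(-2,-1,0)),key=lambda r:r.fun)
    print(best.fun,best.x,np.degrees(best.x[2]/10))
E
python3 hold.py
```

```text
[219. 221. 226.]
25 px box 254.0 290.25 144.25 221.25
0.06155511329911667 [ 43.2074 -27.1571  -2.035 ] -11.65975452067297
35 px box 254.5 290.0 144.5 221.0
0.03972248184628657 [ 43.2278 -27.1434  -2.0773] -11.901887415212146
50 px box 254.75 289.75 144.75 220.75
0.23516241512204072 [ 43.2496 -27.1587  -2.0828] -11.933743951637405
```

>>> arm_command([
  {"rx":0,"ry":0,"rz":0.05,"dx":0,"dy":0,"dz":0,"fingers":0.05},
  {"rx":0,"ry":0,"rz":0,"dx":-0.01,"dy":0.0042,"dz":0.04,"fingers":0.05},
  {"rx":0,"ry":0,"rz":0,"dx":0,"dy":0,"dz":0.045,"fingers":0.05},
  {"rx":0,"ry":0,"rz":0,"dx":0,"dy":0,"dz":0.045,"fingers":0.05},
  {"rx":0,"ry":0,"rz":0,"dx":0,"dy":0,"dz":0.03,"fingers":0.05},
  {"rx":0,"ry":0,"rz":0,"dx":0,"dy":0,"dz":0.013,"fingers":0.05},
  {"rx":0,"ry":0,"rz":0,"dx":0,"dy":0,"dz":0,"fingers":0.05},
  {"rx":0,"ry":0,"rz":0,"dx":0,"dy":0,"dz":0,"fingers":0.05},
])

```text
time_s: 18.55
position: [0.4327, -0.2718, 0.0248]
tool_rot: [[0.205, 0.979, 0.0], [0.979, -0.205, -0.0], [-0.0, 0.001, -1.0]]
ft_force: [0.4, -0.0, 0.4]
grip_width: 0.0499
gripper_force: 0.0
```

>>> arm_command([
  {"rx":0,"ry":0,"rz":0,"dx":0,"dy":0,"dz":0,"fingers":0.03},
  {"rx":0,"ry":0,"rz":0,"dx":0,"dy":0,"dz":0,"fingers":0.015},
  {"rx":0,"ry":0,"rz":0,"dx":0,"dy":0,"dz":0,"fingers":0},
  {"rx":0,"ry":0,"rz":0,"dx":0,"dy":0,"dz":0,"fingers":0},
  {"rx":0,"ry":0,"rz":0,"dx":0,"dy":0,"dz":0,"fingers":0},
  {"rx":0,"ry":0,"rz":0,"dx":0,"dy":0,"dz":0,"fingers":0},
  {"rx":0,"ry":0,"rz":0,"dx":0,"dy":0,"dz":0,"fingers":0},
], squeeze=80)

```text
time_s: 19.25
position: [0.4328, -0.2718, 0.0252]
tool_rot: [[0.205, 0.979, 0.001], [0.979, -0.205, -0.001], [-0.001, 0.001, -1.0]]
ft_force: [0.1, 0.7, 6.6]
grip_width: 0.007
gripper_force: 78.6
```

>>> arm_command([
  {"rx":0,"ry":0,"rz":0,"dx":0,"dy":0,"dz":-0.01,"fingers":0},
  {"rx":0,"ry":0,"rz":0,"dx":0,"dy":0,"dz":-0.03,"fingers":0},
  {"rx":0,"ry":0,"rz":0,"dx":0.0405,"dy":0.0018,"dz":0,"fingers":0},
  {"rx":0,"ry":0,"rz":0,"dx":0.0405,"dy":0.0018,"dz":0,"fingers":0},
  {"rx":0,"ry":0,"rz":0,"dx":0.0405,"dy":0.0018,"dz":0,"fingers":0},
  {"rx":0,"ry":0,"rz":0,"dx":0.0405,"dy":0.0018,"dz":0,"fingers":0},
  {"rx":0,"ry":0,"rz":0,"dx":0.0405,"dy":0.0018,"dz":0,"fingers":0},
  {"rx":0,"ry":0,"rz":-0.13,"dx":0,"dy":0,"dz":0,"fingers":0},
  {"rx":0,"ry":0,"rz":-0.13,"dx":0,"dy":0,"dz":0,"fingers":0},
  {"rx":0,"ry":0,"rz":-0.129,"dx":0,"dy":0,"dz":0,"fingers":0},
  {"rx":0,"ry":0,"rz":0,"dx":0,"dy":0,"dz":0,"fingers":0},
  {"rx":0,"ry":0,"rz":0,"dx":0,"dy":0,"dz":0,"fingers":0},
])

```text
time_s: 20.45
position: [0.4826, -0.0752, 0.0647]
tool_rot: [[-0.179, 0.984, 0.0], [0.984, 0.179, -0.0], [-0.0, 0.0, -1.0]]
ft_force: [0.1, 0.4, -0.6]
grip_width: 0.0071
gripper_force: 77.9
```

```bash
python3 b.py w10 holder rail home
```

```text
['color', 'camera_matrix', 'eye', 'orientation', 'shot'] [ 0.4698 -0.0046  0.2084] [[ 0.9839 -0.1713 -0.0516]
 [ 0.1789  0.9436  0.2786]
 [ 0.0009 -0.2834  0.959 ]]
holder 0.89 [252.7 220.5] [ 0.483  -0.0906]
box holder {'box': [245.3, 166.5, 312.2, 324.0], 'p': 0.62}
box holder {'box': [297.0, 68.0, 512.0, 300.0], 'p': 0.47}
rail 0.88 [324.  208.7] [ 0.5329 -0.0698]
home 0.7 [316.2 204.4] [ 0.5262 -0.0676]
home 0.58 [322.5 207.4] [ 0.5315 -0.069 ]
20.75 [ 0.4826 -0.0752  0.0643] [[-0.181   0.9835 -0.0001]
 [ 0.9835  0.181   0.0001]
 [ 0.0001 -0.0001 -1.    ]] [-0.7007 -0.438  -0.259 ]
captop est [ 0.5921 -0.0067]
captop est [ 0.6121 -0.1138]
```

```bash
python3 - <<'E'
from d import *
im=pickle.load(open("w10.pkl","rb"));g=cv2.cvtColor(im["color"],cv2.COLOR_BGR2GRAY).astype(np.float32)
C=np.array([.6010,-.0535]);t=np.radians(10.46);X=np.array([np.cos(t),np.sin(t)]);Y=np.array([-X[1],X[0]])
def prof(xs,z,ys):
  out=0
  for x in xs:
    P=np.array([proj(im,(*(C+X*x/1e3+Y*y/1e3),z),1) for y in ys],np.float32)
    out=out+cv2.remap(g,P[:,0],P[:,1],1,borderValue=0)[:,0] if False else out+cv2.remap(g,P[:,:1].copy(),P[:,1:].copy(),1)[:,0]
  return np.round(out/len(xs)).astype(int)
ys=np.arange(-45,46,1.)
for n,xs,z in[("railtop",(-66,-60,-54),.020),("tongue",(-104,-100,-96),.0437),("frametop",(-120,-119,-121),.0977)]:
  p=prof(xs,z,ys);print(n);print([(int(y),int(v)) for y,v in zip(ys,p)])
E
```

```text
railtop
[(-45, 31), (-44, 72), (-43, 100), (-42, 79), (-41, 79), (-40, 91), (-39, 92), (-38, 119), (-37, 173), (-36, 201), (-35, 196), (-34, 196), (-33, 197), (-32, 198), (-31, 201), (-30, 203), (-29, 199), (-28, 163), (-27, 111), (-26, 99), (-25, 101), (-24, 101), (-23, 109), (-22, 128), (-21, 141), (-20, 144), (-19, 141), (-18, 139), (-17, 139), (-16, 139), (-15, 138), (-14, 140), (-13, 138), (-12, 143), (-11, 143), (-10, 140), (-9, 140), (-8, 141), (-7, 139), (-6, 140), (-5, 138), (-4, 137), (-3, 139), (-2, 140), (-1, 140), (0, 142), (1, 142), (2, 142), (3, 138), (4, 139), (5, 140), (6, 141), (7, 140), (8, 143), (9, 142), (10, 141), (11, 139), (12, 139), (13, 147), (14, 142), (15, 143), (16, 142), (17, 140), (18, 143), (19, 141), (20, 141), (21, 143), (22, 144), (23, 142), (24, 141), (25, 143), (26, 143), (27, 142), (28, 139), (29, 176), (30, 202), (31, 200), (32, 201), (33, 202), (34, 204), (35, 206), (36, 208), (37, 215), (38, 175), (39, 99), (40, 94), (41, 206), (42, 210), (43, 207), (44, 207), (45, 207)]
tongue
[(-45, 20), (-44, 19), (-43, 19), (-42, 20), (-41, 23), (-40, 18),
[... 1231 characters left out ...]
9, 113), (-18, 115), (-17, 112), (-16, 112), (-15, 115), (-14, 114), (-13, 115), (-12, 113), (-11, 113), (-10, 115), (-9, 114), (-8, 114), (-7, 113), (-6, 115), (-5, 115), (-4, 114), (-3, 115), (-2, 117), (-1, 115), (0, 115), (1, 116), (2, 116), (3, 117), (4, 115), (5, 116), (6, 117), (7, 114), (8, 117), (9, 115), (10, 116), (11, 116), (12, 117), (13, 118), (14, 117), (15, 116), (16, 117), (17, 116), (18, 116), (19, 117), (20, 116), (21, 118), (22, 119), (23, 118), (24, 117), (25, 117), (26, 117), (27, 117), (28, 118), (29, 119), (30, 118), (31, 117), (32, 119), (33, 118), (34, 108), (35, 66), (36, 59), (37, 61), (38, 60), (39, 60), (40, 61), (41, 61), (42, 61), (43, 59), (44, 61), (45, 60)]
```

>>> arm_command([
  {"rx":0,"ry":0,"rz":0,"dx":0.0005,"dy":0,"dz":0.015,"fingers":0},
  {"rx":0,"ry":0,"rz":0,"dx":0,"dy":0,"dz":0.012,"fingers":0},
  {"rx":0,"ry":0,"rz":0,"dx":0,"dy":0,"dz":0.005,"fingers":0},
  {"rx":0,"ry":0,"rz":0,"dx":0,"dy":0,"dz":0,"fingers":0},
  {"rx":0,"ry":0,"rz":0,"dx":0,"dy":0,"dz":0,"fingers":0},
], squeeze=100)

```text
time_s: 21.3
position: [0.4828, -0.0747, 0.0327]
tool_rot: [[-0.182, 0.983, 0.0], [0.983, 0.182, -0.0], [-0.0, 0.0, -1.0]]
ft_force: [-0.1, -0.0, -1.1]
grip_width: 0.0068
gripper_force: 100.3
```

>>> arm_command([
  {"rx":0,"ry":0,"rz":0,"dx":0,"dy":0.008,"dz":0,"fingers":0},
  {"rx":0,"ry":0,"rz":0,"dx":0,"dy":0.006,"dz":0,"fingers":0},
  {"rx":0,"ry":0,"rz":0,"dx":0,"dy":0.003,"dz":0,"fingers":0},
  {"rx":0,"ry":0,"rz":0,"dx":0,"dy":0.002,"dz":0,"fingers":0},
  {"rx":0,"ry":0,"rz":0,"dx":0,"dy":0.002,"dz":0,"fingers":0},
  {"rx":0,"ry":0,"rz":0,"dx":0,"dy":0,"dz":0,"fingers":0},
])

```text
time_s: 21.9
position: [0.5034, -0.0708, 0.0323]
tool_rot: [[-0.182, 0.983, 0.0], [0.983, 0.182, -0.0], [-0.0, 0.0, -1.0]]
ft_force: [-0.2, 0.0, -0.7]
grip_width: 0.0068
gripper_force: 100.3
```

>>> arm_command([
  {"rx":0,"ry":0,"rz":0,"dx":0,"dy":0.002,"dz":0,"fingers":0},
  {"rx":0,"ry":0,"rz":0,"dx":0,"dy":0.002,"dz":0,"fingers":0},
  {"rx":0,"ry":0,"rz":0,"dx":0,"dy":0.002,"dz":0,"fingers":0},
  {"rx":0,"ry":0,"rz":0,"dx":0,"dy":0.002,"dz":0,"fingers":0},
  {"rx":0,"ry":0,"rz":0,"dx":0,"dy":0,"dz":0,"fingers":0},
])

```text
time_s: 22.4
position: [0.5098, -0.069, 0.0316]
tool_rot: [[-0.182, 0.983, -0.004], [0.983, 0.182, 0.001], [0.002, -0.004, -1.0]]
ft_force: [-4.8, -0.4, -4.4]
grip_width: 0.0064
gripper_force: 100.0
```

>>> arm_command([
  {"rx":0,"ry":0,"rz":0,"dx":0,"dy":0.001,"dz":0.0005,"fingers":0},
  {"rx":0,"ry":0,"rz":0,"dx":0,"dy":0.002,"dz":0,"fingers":0},
  {"rx":0,"ry":0,"rz":0,"dx":0,"dy":0.002,"dz":0,"fingers":0},
  {"rx":0,"ry":0,"rz":0,"dx":0,"dy":0.002,"dz":0,"fingers":0},
  {"rx":0,"ry":0,"rz":0,"dx":0,"dy":0,"dz":0,"fingers":0},
])

```text
time_s: 22.9
position: [0.5186, -0.0681, 0.0319]
tool_rot: [[-0.182, 0.983, 0.001], [0.983, 0.182, -0.0], [-0.0, 0.001, -1.0]]
ft_force: [1.0, 0.1, -4.0]
grip_width: 0.0067
gripper_force: 99.8
```

>>> arm_command([
  {"rx":0,"ry":0,"rz":0,"dx":0,"dy":0.002,"dz":0,"fingers":0},
  {"rx":0,"ry":0,"rz":0,"dx":0,"dy":0.002,"dz":0,"fingers":0},
  {"rx":0,"ry":0,"rz":0,"dx":0,"dy":0.002,"dz":0,"fingers":0},
  {"rx":0,"ry":0,"rz":0,"dx":0,"dy":0,"dz":0,"fingers":0},
])

```text
time_s: 23.3
position: [0.5237, -0.067, 0.0317]
tool_rot: [[-0.182, 0.983, -0.001], [0.983, 0.182, 0.0], [0.0, -0.001, -1.0]]
ft_force: [-2.0, -1.1, -3.5]
grip_width: 0.0062
gripper_force: 99.8
```

>>> arm_command([
  {"rx":0,"ry":0,"rz":0,"dx":0,"dy":0.0015,"dz":0,"fingers":0},
  {"rx":0,"ry":0,"rz":0,"dx":0,"dy":0.0015,"dz":0,"fingers":0},
  {"rx":0,"ry":0,"rz":0,"dx":0,"dy":0,"dz":0,"fingers":0},
])

```text
time_s: 23.6
position: [0.5259, -0.0664, 0.0316]
tool_rot: [[-0.182, 0.983, -0.003], [0.983, 0.182, 0.0], [0.001, -0.002, -1.0]]
ft_force: [-6.0, -0.9, -3.2]
grip_width: 0.0066
gripper_force: 99.8
```

>>> arm_command([
  {"rx":0,"ry":0,"rz":0,"dx":0,"dy":0.001,"dz":0,"fingers":0},
  {"rx":0,"ry":0,"rz":0,"dx":0,"dy":0.001,"dz":0,"fingers":0},
  {"rx":0,"ry":0,"rz":0,"dx":0,"dy":0,"dz":0,"fingers":0},
])

```text
time_s: 23.9
position: [0.5272, -0.0661, 0.0315]
tool_rot: [[-0.182, 0.983, -0.004], [0.983, 0.182, 0.0], [0.001, -0.004, -1.0]]
ft_force: [-8.0, -3.1, -0.8]
grip_width: 0.0063
gripper_force: 100.1
```

>>> arm_command([
  {"rx":0,"ry":0,"rz":0,"dx":0,"dy":0.001,"dz":0,"fingers":0},
  {"rx":0,"ry":0,"rz":0,"dx":0,"dy":0,"dz":0,"fingers":0},
])

```text
time_s: 24.1
position: [0.5274, -0.066, 0.0316]
tool_rot: [[-0.182, 0.983, -0.006], [0.983, 0.182, 0.0], [0.001, -0.006, -1.0]]
ft_force: [-11.8, -4.3, 1.3]
grip_width: 0.0065
gripper_force: 100.8
```

>>> arm_command([
  {"rx":0,"ry":0,"rz":0,"dx":0,"dy":0.001,"dz":0,"fingers":0},
  {"rx":0,"ry":0,"rz":0,"dx":0,"dy":0,"dz":0,"fingers":0},
])

```text
time_s: 24.3
position: [0.5274, -0.066, 0.0316]
tool_rot: [[-0.182, 0.983, -0.008], [0.983, 0.182, -0.0], [0.001, -0.008, -1.0]]
ft_force: [-16.1, -5.6, 4.9]
grip_width: 0.0064
gripper_force: 101.3
```

>>> arm_command([
  {"rx":0,"ry":0,"rz":0,"dx":0,"dy":0.001,"dz":0,"fingers":0},
  {"rx":0,"ry":0,"rz":0,"dx":0,"dy":0,"dz":0,"fingers":0},
  {"rx":0,"ry":0,"rz":0,"dx":0,"dy":0,"dz":0,"fingers":0},
])

```text
time_s: 24.6
position: [0.5275, -0.0659, 0.0317]
tool_rot: [[-0.183, 0.983, -0.01], [0.983, 0.183, -0.0], [0.002, -0.01, -1.0]]
ft_force: [-21.6, -7.6, 9.6]
grip_width: 0.0063
gripper_force: 101.8
```

>>> arm_command([
  {"rx":-0.01,"ry":0,"rz":0,"dx":0,"dy":0,"dz":0,"fingers":0},
  {"rx":0,"ry":0,"rz":0,"dx":0,"dy":0,"dz":0,"fingers":0},
  {"rx":0,"ry":0,"rz":0,"dx":0,"dy":0,"dz":0,"fingers":0},
])

```text
time_s: 24.9
position: [0.5275, -0.0659, 0.0315]
tool_rot: [[-0.183, 0.983, -0.0], [0.983, 0.183, 0.002], [0.002, -0.0, -1.0]]
ft_force: [-21.9, -7.4, 8.1]
grip_width: 0.0064
gripper_force: 101.6
```

```bash
python3 b.py w11 holder home vial_a rack_vial_a; python3 - <<'E'
from d import *
im=pickle.load(open("w11.pkl","rb"));g=cv2.cvtColor(im["color"],cv2.COLOR_BGR2GRAY).astype(np.float32)
C=np.array([.6010,-.0535]);t=np.radians(10.46);X=np.array([np.cos(t),np.sin(t)]);Y=np.array([-X[1],X[0]])
def prof(n,z,pts):
  P=np.array([proj(im,(*(C+X*x/1e3+Y*y/1e3),z),1) for x,y in pts],np.float32)
  print(n,[(p,int(v)) for p,v in zip(pts,cv2.remap(g,P[:,:1].copy(),P[:,1:].copy(),1)[:,0])])
xs=[float(x) for x in np.arange(-86,-60,.75)]
prof("along x over left cheek top",.020,[(x,32) for x in xs])
prof("frame top along x",.0637,[(x,25) for x in xs])
E
```

```text
['color', 'camera_matrix', 'eye', 'orientation', 'shot'] [0.5144 0.0043 0.1754] [[ 0.9831 -0.1755 -0.0521]
 [ 0.1831  0.9434  0.2767]
 [ 0.0006 -0.2815  0.9596]]
holder 0.94 [253.  221.6] [ 0.5261 -0.0683]
box holder {'box': [245.2, 165.7, 267.0, 322.3], 'p': 0.64}
home 0.93 [256.5 225.7] [ 0.5283 -0.0681]
vial_a 0.93 [384.6 142.8] [ 0.5982 -0.0019]
vial_a 0.62 [441.3 223.9] [ 0.6644 -0.0481]
box vial_a {'box': [378.6, 127.5, 455.9, 188.8], 'p': 0.79}
rack_vial_a 0.82 [455.5 149.8] [0.6432 0.0068]
rack_vial_a 0.21 [508.2 239.7] [ 0.7329 -0.0469]
25.3 [ 0.5275 -0.0659  0.0315] [[-0.1827  0.9832 -0.0005]
 [ 0.9832  0.1827  0.0017]
 [ 0.0018 -0.0002 -1.    ]] [-20.6219  -7.0762   8.1309]
captop est [ 0.594  -0.0113]
along x over left cheek top [((-86.0, 32), 205), ((-85.25, 32), 205), ((-84.5, 32), 202), ((-83.75, 32), 203), ((-83.0, 32), 208), ((-82.25, 32), 211), ((-81.5, 32), 212), ((-80.75, 32), 215), ((-80.0, 32), 222), ((-79.25, 32), 168), ((-78.5, 32), 65), ((-77.75, 32), 55), ((-77.0, 32), 59), ((-76.25, 32), 58), ((-75.5, 32), 59), ((-74.75, 32), 61), ((-74.0, 32), 56), ((-73.2
[... 392 characters left out ...]
88), ((-85.25, 25), 153), ((-84.5, 25), 194), ((-83.75, 25), 206), ((-83.0, 25), 206), ((-82.25, 25), 205), ((-81.5, 25), 204), ((-80.75, 25), 209), ((-80.0, 25), 210), ((-79.25, 25), 215), ((-78.5, 25), 162), ((-77.75, 25), 104), ((-77.0, 25), 123), ((-76.25, 25), 119), ((-75.5, 25), 121), ((-74.75, 25), 119), ((-74.0, 25), 103), ((-73.25, 25), 120), ((-72.5, 25), 121), ((-71.75, 25), 120), ((-71.0, 25), 94), ((-70.25, 25), 135), ((-69.5, 25), 128), ((-68.75, 25), 133), ((-68.0, 25), 130), ((-67.25, 25), 131), ((-66.5, 25), 131), ((-65.75, 25), 129), ((-65.0, 25), 129), ((-64.25, 25), 128), ((-63.5, 25), 129), ((-62.75, 25), 147), ((-62.0, 25), 151), ((-61.25, 25), 146), ((-60.5, 25), 145)]
```

The frame covers carrier x −79 to −71, flush with the cheeks. The push is a steady 22 N against a hard stop and the tool is vertical, so I'm handing in.

```bash
python3 -c "
from rig import env
o=env.observe();print(o['time_s'],o['ft_force'],o['gripper_force']);print(env.close_job())"
```

```text
25.35 [-20.77184234  -7.31878427   7.02334985] 101.66089653968811
the job is handed in; nothing more can be done
None
```

Both vials are standing in the front left and front right wells, and the label holder is under the lip with its frame against the rail; I handed the job in at 25 s with the arm still pressing it home at about 22 N.

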